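# Stopper the two open pots in the painting conservation studio

### The job

Two of the three pots on the bench stand open. Close each of them with the stopper that fits its mouth, pushed fully home so its flange sits on the rim, and leave both pots standing upright on the table; the widest stopper is a spare and fits neither.

Things in the scene. Friction and masses are not known exactly. Their poses are not given: they have to be found in the camera images.
- narrow_stopper_grip (a point): Narrow stopper, cork and wood, about 70 g, upright on its plug's small end. Upward: plug taper 20 to 35 mm dia. at 16 mm, straight to 21; flange 52 mm dia., 21-27; round handle 22 mm dia., 27-69. Point: mid-handle, on axis, 27 mm above flange underside; grip here from above. z: axis, up. Narrowest of three standing stoppers; fits the narrow pot.
- wide_stopper_grip (a point): Wide stopper, cork and wood, about 70 g, upright on its plug's small end. Upward: plug taper 26 to 45 mm dia. at 16 mm, straight to 21; flange 62 mm dia., 21-27; round handle 22 mm dia., 27-69. Point: mid-handle, on axis, 27 mm above flange underside; grip here from above. z: axis, up. Middle-sized of three (the widest, flange 74 mm, is a spare); fits the wide pot.
- narrow_pot_mouth (a point): Narrow open pot: round, blue-glazed, 60 mm tall, 50 mm outer dia., mouth 38 mm dia., floor 6 mm thick, 450 g, loose on the table. Point: centre of the mouth at rim height; z: axis, up. A third pot nearby, already closed, needs nothing; with its stopper it is 108 mm high.
- wide_pot_mouth (a point): Wide open pot: round, blue-glazed, 60 mm tall, 60 mm outer dia., mouth 48 mm dia., floor 6 mm thick, 450 g, loose on the table. Point: centre of the mouth at rim height; z: axis, up. With the right stopper home, its mid-handle point is 27 mm above this point (same for the narrow pair).
There are look-alikes about, which are no part of the job. What is shaped like the part that bears wide_stopper_grip but green or red is not meant.

How it is judged (in metres and radians):
At the end, for the whole second after the job is handed in: The narrow stopper is in the narrow pot and the wide stopper in the wide pot: each handle's mid-point within 10 mm of the mouth's axis and 20 to 31 mm above the rim (27 mm is fully home), stopper and pot within 0.15 rad of upright, both pots standing on the table (mouth below 68 mm) (horizontal distance between narrow_stopper_grip and narrow_pot_mouth below 0.01 m and z of narrow_stopper_grip in the frame of narrow_pot_mouth between 0.02 and 0.031 m and angle between each of narrow_stopper_grip, narrow_pot_mouth, wide_stopper_grip, wide_pot_mouth's own z axis and vertical below 0.15 rad and height (world z) of each of narrow_pot_mouth, wide_pot_mouth below 0.068 m and horizontal distance between wide_stopper_grip and wide_pot_mouth below 0.01 m and z of wide_stopper_grip in the frame of wide_pot_mouth between 0.02 and 0.031 m); the robot touches nothing.
It also fails if it takes over 54 s, if anything falls off the work surface, if the arm or the gripper's body presses on something with over 40 N, if the wrist force passes 120 N, or if a joint passes its speed limit or range.

### The arm

A 6-joint arm with a two-finger parallel gripper is mounted at the origin on the work surface. World frame = base frame: x ahead of the robot, y to its left, z up, the work surface at z = 0. Lengths are in m, angles in degrees, forces in N, time in s.
With the tool pointing down it reaches from about 0.35 to 0.875 m from the base axis. Payload 4.2 kg.
Tool frame: the origin (TCP) lies midway between the tips of the shut fingers; the grasp point (between the pads) lies r.pinch_z behind it (r.pinch_z is the distance from the TCP to the grasp point, in m); z points along the fingers, y is the direction in which the jaws open and shut (so a half turn about z gives the same grasp; the last joint's range is limited). The gripper opens to 87 mm and grips with 3 to 60 N. Pads are 19 mm wide; open, the fingers measure 117 mm over their backs; the gripper's body (75 mm by 190 mm) begins 51 mm behind the grasp point.
Start: joints at [-49.24, 22.042, 0.453, 0, -68.411, -14.817], TCP at [0.273, -0.562, 0.223] pointing down, gripper open.
Joint ranges: [-179.83, 179.83], [-69.29, 118.12], [-61.27, 80.66], [-181.25, 117.63], [-171.15, -9.14], [-177.46, 177.46]. Speed limits (degrees/s): [159.86, 159.86, 180, 180, 180, 180].

### API

Orientations are given as a 3x3 rotation matrix whose columns are the frame's x, y, z axes.
In Python, from station import r gives the robot as it stands. The module is installed in compiled form; this text tells all that it offers.
- The arm moves only by the tool play_rows, never from a script. Its argument "deltas" is a list of rows, each a list of 7 numbers: the shift along the tool's x, y, z in units of 25 mm (1.0 is 25 mm), then the turn, a rotation vector about the tool's x, y, z in units of 5 degrees (1.0 is 5 degrees), then the finger opening in mm, from 0 to 87. In form: [[tx, ty, tz, wx, wy, wz, fingers], ...]. A call has 1 to 12 rows; each row is the pose to reach, as a shift and turn from the pose commanded when the call began, along the tool's axes at that moment; what a row does not reach only later rows make up. A row lasts 1/10 s, in which the tool goes at most 50 mm and 8.59 degrees, less where a joint would pass 70% of its speed; a pose out of reach is approached as far as the arm can. A call with a gripper value outside its range is refused whole. The fingers move at their own pace and stop on an object; the grip force is fixed at half the most. Time passes only in rows, so rows that repeat a pose let the fingers close. It gives the time, the measured TCP pose, the force and the opening at its end, in the units of the state.
- r.sense(): the state, without advancing time (a new reading comes with each control period).
- r.capture(name): name is "side" or "top" or "wrist"; returns a dict with "pixels" (400x640x3 uint8, red, green, blue), "camera_matrix" (3x3 intrinsics, pixels), "k1" (the pictures are not rectified: a ray, as slopes to the right and down, at radius r is drawn at 1 + k1 r^2 times it, then the intrinsics apply), "R" (3x3) and "t" (3): a world point X has camera coordinates R X + t; the wrist camera has in their place "T_tool_cam" (4x4, takes a point from camera to tool coordinates, whose origin is the TCP and whose axes are the flange's). Camera axes: x right, y down, z forward; pixel columns grow to the right and rows downward; lengths in m; the calibration is good to about 2 mm. A picture is of the moment at which its call begins: read the wrist's pose just before it. There is no depth.
- r.finish_job(): hands the job in, once; it reports no verdict.
Trained networks look in the newest picture that a camera, given by its name, has taken for a name from the list of things; names that differ only in an ending like _2 or _b are one class to them, and where a whole thing is asked for, a point or a joint stands for the part that bears it (a point fixed in the world has none). Each returns a list of dicts, best first, with "score" (0 to 1); they miss things now and then, are a little off and sometimes report something else, mostly with a low value. They report only what shows in the picture. A call takes as long as a camera call. They do not tell look-alikes from the thing itself.
- r.spot_in(camera, target): "centre" ([x, y, z] in m, in world coordinates, good to about 4 mm: the middle of the surface that is visible of it).
- r.cut_out(camera, target): "region" (400x640 bool, what is visible of it).
The state is a dict: "time_s": time; "joints": joint angles; "joint_velocities": joint speeds; "effort": joint torques, N m; "tcp_pos": TCP position; "ee_rot": TCP orientation; "wrist_force": force on the tool from outside, world axes, zero at the start; "moment": the same for the moment, N m; "gripper_width": opening from 0.0 (shut) to 1.0 (fully open).
Only numpy, scipy, OpenCV 4.12 (cv2) and the standard library are available. Lean on these libraries where they do the work, as an engineer would, in place of code of your own. Each camera call takes 0.05 s, during which the arm holds its last target.

## Working session

There is one attempt and no reset: what is moved stays moved. The work goes in short steps, Python scripts to look and compute and a tool call to move; the robot and the scene stay as the last step left them, time stands still between calls to the robot, and variables do not carry over. Pictures are saved under pics/ and viewed, and the job is handed in when it is done.

Besides the shell and the picture viewer there is one more tool, called after "Call:" as name([rows], argument=value, ...), one row to a line, values as JSON. play_rows: Moves the arm, as the interface text tells. Its arguments: {"type":"object","properties":{"deltas":{"type":"array","items":{"type":"array","items":{"type":"number"}}}},"required":["deltas"]}

```bash
mkdir -p pics
cat > h.py <<'E'
import numpy as np,cv2
from station import r
def save(c,name):
    cv2.imwrite(f'pics/{name}.png',c['pixels'][:,:,::-1])
def ray(c,u,v,s=None):
    K=np.array(c['camera_matrix']);k1=c['k1']
    p=cv2.undistortPoints(np.array([[[u,v]]],float),K,np.array([k1,0,0,0.]))[0,0]
    d=np.array([p[0],p[1],1])
    if 'R' in c:
        R=np.array(c['R']);t=np.array(c['t']);return -R.T@t,R.T@d
    T=np.array(c['T_tool_cam']);E=np.array(s['ee_rot']);q=np.array(s['tcp_pos'])
    return E@T[:3,3]+q,E@T[:3,:3]@d
def atz(c,u,v,z,s=None):
    o,d=ray(c,u,v,s);return o+d*(z-o[2])/d[2]
E
python3 - <<'E'
from h import *
s=r.sense();print({k:np.round(v,3).tolist() for k,v in s.items()},r.pinch_z)
for n in ['side','top','wrist']:
    c=r.capture(n);save(c,n+'0')
    for t in ['narrow_stopper_grip','wide_stopper_grip','narrow_pot_mouth','wide_pot_mouth']:
        for d in r.spot_in(n,t): print(n,t,np.round(d['centre'],3),round(d['score'],2))
    if 'R' in c: print(n,'cam at',np.round(-np.array(c['R']).T@np.array(c['t']),3))
    else: print(np.round(c['T_tool_cam'],3))
E
```

```text
{'time_s': 0.0, 'joints': [-49.24, 22.093, 0.38, -0.029, -68.411, -14.817], 'joint_velocities': [-0.01, 0.049, -0.054, 0.072, 0.045, -0.034], 'effort': [0.0, -39.067, 18.74, 4.22, 0.011, -0.0], 'tcp_pos': [0.273, -0.561, 0.221], 'ee_rot': [[-0.899, -0.437, -0.001], [-0.437, 0.899, 0.002], [0.0, 0.002, -1.0]], 'wrist_force': [-0.86, 0.421, -0.406], 'moment': [0.014, -0.056, 0.065], 'gripper_width': 1.003} 0.0187
side narrow_stopper_grip [ 0.485 -0.186  0.029] 0.67
side wide_stopper_grip [0.31  0.158 0.026] 0.81
side wide_stopper_grip [0.548 0.154 0.03 ] 0.67
side wide_stopper_grip [0.436 0.173 0.028] 0.56
side wide_stopper_grip [0.37  0.301 0.024] 0.56
side narrow_pot_mouth [0.654 0.191 0.045] 0.81
side wide_pot_mouth [0.598 0.035 0.037] 0.62
side cam at [0.169 0.764 0.648]
top narrow_stopper_grip [ 0.491 -0.192  0.03 ] 0.95
top wide_stopper_grip [0.364 0.289 0.027] 0.95
top wide_stopper_grip [0.553 0.147 0.028] 0.89
top wide_stopper_grip [0.313 0.146 0.025] 0.81
top wide_stopper_grip [0.435 0.166 0.027] 0.8
top narrow_pot_mouth [0.662 0.185 0.039] 0.9
top wide_pot_mouth [0.606 0.017 0.032] 0.75
top cam at [0.346 0.049 0.908]
[[-0.    -0.958 -0.285  0.078]
 [ 1.    -0.    -0.     0.001]
 [ 0.    -0.285  0.958 -0.162]
 [ 0.     0.     0.     1.   ]]
```

View pics/top0.png

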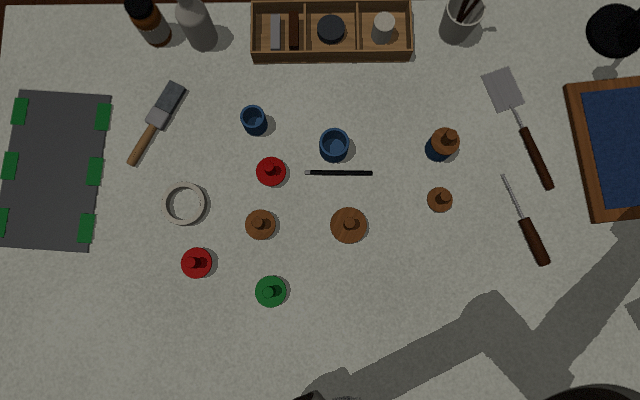

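View pics/side0.png

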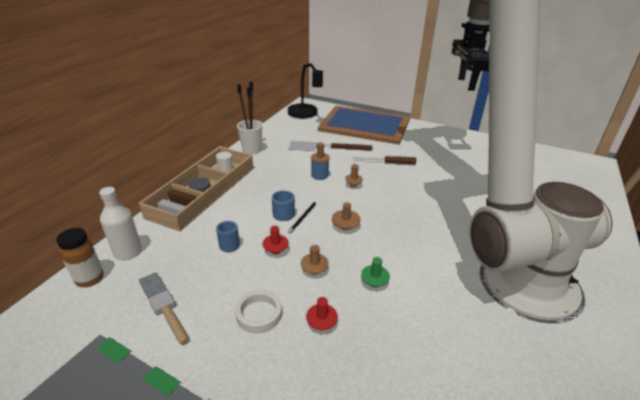

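The top picture shows three brown stoppers: (440,200) small, (261,224) middle and (349,225) largest, which is the spare. The red ones at (271,171) and (197,262) and the green one at (271,291) are look-alikes. The open pots are at (254,120), narrow, and (334,145), wide. The closed pot is at (443,143). Next I'll confirm with an enlarged crop and measure.

```bash
cat > m.py <<'E'
from h import *
c=r.capture('top');p=c['pixels'];hsv=cv2.cvtColor(p,cv2.COLOR_RGB2HSV)
cr=p[90:260,220:470];cv2.imwrite('pics/crop0.png',cv2.resize(cr[:,:,::-1],None,fx=3,fy=3,interpolation=cv2.INTER_CUBIC))
brown=((hsv[...,0]>4)&(hsv[...,0]<20)&(hsv[...,1]>90)).astype(np.uint8)
blue=((hsv[...,0]>95)&(hsv[...,0]<125)&(hsv[...,1]>80)).astype(np.uint8)
for nm,m in (('brown',brown),('blue',blue)):
    n,l,st,ce=cv2.connectedComponentsWithStats(m)
    for i in range(1,n):
        x,y,w,h,a=st[i]
        if a>150 and 220<x<470 and 90<y<260: 
            cn,_=cv2.findContours((l==i).astype(np.uint8),0,1);e=cv2.fitEllipse(max(cn,key=len))
            print(nm,st[i],np.round(ce[i],1),np.round(e[0],1),np.round(e[1],1),'z.024:',np.round(atz(c,*e[0],.024),3),'px/m',c['camera_matrix'][0][0])
E
python3 m.py
```

```text
brown [431 127  29  28 624] [444.9 140.8] [444.9 140.8] [26.6 28. ] z.024: [ 0.613 -0.214  0.024] px/m 442.25251643907853
brown [427 187  26  25 502] [439.2 199.2] [439.2 199.1] [23.9 24.9] z.024: [ 0.491 -0.195  0.024] px/m 442.25251643907853
brown [ 330  207   37   36 1040] [348.1 224.8] [348.1 224.8] [35.2 35.8] z.024: [ 0.441 -0.01   0.024] px/m 442.25251643907853
brown [245 210  31  30 726] [259.8 224.3] [259.8 224.3] [29.2 29.8] z.024: [0.444 0.167 0.024] px/m 442.25251643907853
blue [240 105  27  31 631] [253.4 119.8] [253.4 119.7] [23.9 31.6] z.024: [0.663 0.183 0.024] px/m 442.25251643907853
blue [320 128  29  35 825] [333.6 144.7] [333.7 144.7] [28.8 34.5] z.024: [0.607 0.016 0.024] px/m 442.25251643907853
blue [425 138  25  24 215] [433.3 152.7] [436.5 149.5] [21.2 23.5] z.024: [ 0.594 -0.196  0.024] px/m 442.25251643907853
```

View pics/crop0.png

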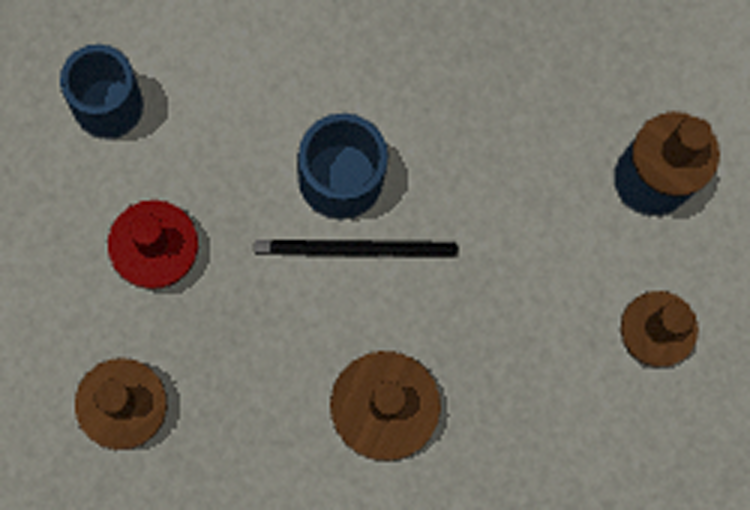

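Small stopper: flange about 50 mm. Middle: about 59 mm. Large: about 71 mm, so that one is the spare. The narrow stopper is (440,200), the wide stopper (261,224), and both fit the sizes given. Next I'll compute the rim centres and the first move.

```bash
cat >> h.py <<'E'
def go(x,y,z,s=None):
    s=s or r.sense();d=np.array(s['ee_rot']).T@(np.array([x,y,z])-np.array(s['tcp_pos']));print('delta rows units',np.round(d/.025,2))
E
python3 - <<'E'
from h import *
c=r.capture('top')
for u,v in((252.3,116.3),(334.3,142.3)): print(atz(c,u,v,.06))
for u,v in ((445.7,196.5),(258,222.5)): print('handle top',atz(c,u,v,.069))
go(.491,-.195,.2)
E
```

```text
[0.65753759 0.17956901 0.06      ]
[0.60149435 0.01606282 0.06      ]
handle top [ 0.4882328  -0.19571475  0.069     ]
handle top [0.44217145 0.16478822 0.069     ]
delta rows units [-14.25   9.39   0.9 ]
```

Call:
play_rows([
  [-1.5,1,0.1,0,0,0,60],
  [-3,2,0.2,0,0,0,60],
  [-4.5,3,0.3,0,0,0,60],
  [-6,4,0.4,0,0,0,60],
  [-7.5,5,0.5,0,0,0,60],
  [-9,6,0.6,0,0,0,60],
  [-10.5,7,0.7,0,0,0,60],
  [-12,8,0.8,0,0,0,60],
  [-13.5,9,0.9,0,0,0,60],
  [-14.25,9.39,0.9,0,0,0,60],
  [-14.25,9.39,0.9,0,0,0,60],
  [-14.25,9.39,0.9,0,0,0,60],
])

```text
time_s: 2.05
tcp_pos: [0.4911, -0.1948, 0.2]
ee_rot: [[-0.899, -0.438, -0.0], [-0.438, 0.899, -0.0], [0.0, 0.0, -1.0]]
wrist_force: [-0.8, -0.3, 0.1]
gripper_width: 0.687
```

Run:
```python
from h import *
s=r.sense();print(np.round(s['tcp_pos'],4),s['gripper_width'],np.round(s['ee_rot'],3).tolist())
c=r.capture('wrist');save(c,'w1')
for d in r.spot_in('wrist','narrow_stopper_grip'): print(np.round(d['centre'],3),round(d['score'],2))
```

```text
[ 0.4911 -0.1948  0.2   ] 0.6867433383308993 [[-0.899, -0.438, -0.0], [-0.438, 0.899, -0.0], [0.0, 0.0, -1.0]]
[ 0.488 -0.2    0.025] 0.81
```

View pics/w1.png

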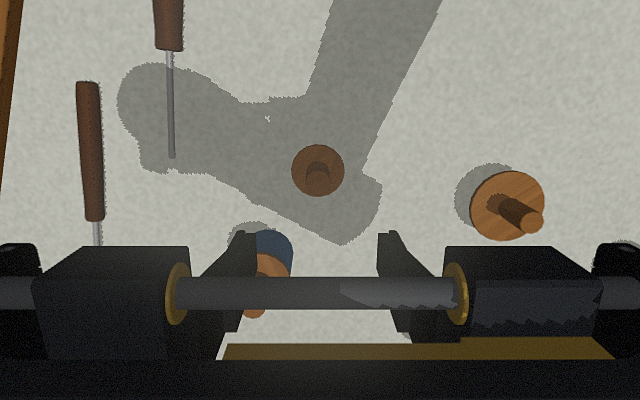

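The stopper shows at (318,170), straight ahead between the fingers, and the spare is at (507,205). I'll measure its flange and handle top.

```bash
cat > fl.py <<'E'
from h import *
import sys
def brown(c,lo=(0,80,20),hi=(20,255,255)):
    return cv2.inRange(cv2.cvtColor(c['pixels'],cv2.COLOR_RGB2HSV),lo,hi)
def ell(m,u,v):
    n,l,st,ce=cv2.connectedComponentsWithStats(m);i=l[v,u]
    cn,_=cv2.findContours((l==i).astype(np.uint8),0,1);k=cv2.convexHull(max(cn,key=len));return cv2.fitEllipse(k),st[i]
E
python3 - <<'E'
from fl import *
s=r.sense();c=r.capture('wrist')
cv2.imwrite('pics/c1.png',cv2.resize(c['pixels'][130:215,270:370,::-1],None,fx=6,fy=6,interpolation=cv2.INTER_CUBIC))
e,st=ell(brown(c),318,160);print(e,st,atz(c,*e[0],.025,s))
E
```

```text
((317.98480224609375, 170.9755859375), (51.98893356323242, 52.60118865966797), 90.11711883544922) [ 292  145   53   53 2147] [ 0.48984203 -0.19370155  0.025     ]
```

View pics/c1.png

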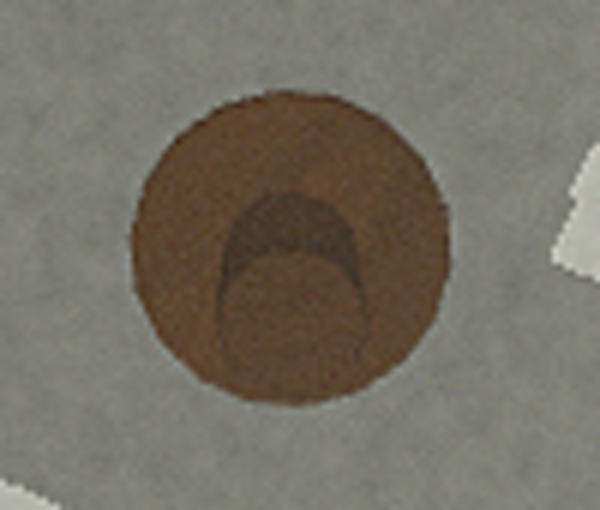

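Call:
play_rows([
  [0.04,0.07,1.5,0,0,0,60],
  [0.04,0.07,3,0,0,0,60],
  [0.04,0.07,4.5,0,0,0,60],
  [0.04,0.07,5.7,0,0,0,60],
  [0.04,0.07,6.4,0,0,0,60],
  [0.04,0.07,6.72,0,0,0,60],
  [0.04,0.07,6.72,0,0,0,60],
  [0.04,0.07,6.72,0,0,0,10],
  [0.04,0.07,6.72,0,0,0,10],
  [0.04,0.07,6.72,0,0,0,10],
  [0.04,0.07,6.72,0,0,0,10],
  [0.04,0.07,6.72,0,0,0,10],
])

```text
time_s: 3.4
tcp_pos: [0.4897, -0.1939, 0.0325]
ee_rot: [[-0.899, -0.438, 0.001], [-0.438, 0.899, -0.0], [-0.001, -0.0, -1.0]]
wrist_force: [-0.7, 0.0, -1.2]
gripper_width: 0.317
```

Call:
play_rows([
  [0,0,0,0,0,0,10],
  [0,0,0,0,0,0,10],
  [0,0,0,0,0,0,10],
])

```text
time_s: 3.7
tcp_pos: [0.4896, -0.1939, 0.0322]
ee_rot: [[-0.899, -0.438, 0.0], [-0.438, 0.899, -0.0], [-0.0, -0.0, -1.0]]
wrist_force: [-0.3, 0.9, 1.6]
gripper_width: 0.246
```

Call:
play_rows([
  [0,0,-0.6,0,0,0,10],
  [0,0,-1.8,0,0,0,10],
  [0,0,-3.3,0,0,0,10],
  [0,0,-4.8,0,0,0,10],
  [0,0,-6.2,0,0,0,10],
  [0,0,-6.7,0,0,0,10],
  [0,0,-6.7,0,0,0,10],
])

```text
time_s: 4.4
tcp_pos: [0.4903, -0.1939, 0.2011]
ee_rot: [[-0.899, -0.437, 0.004], [-0.437, 0.899, -0.0], [-0.004, -0.002, -1.0]]
wrist_force: [0.3, 0.1, -1.0]
gripper_width: 0.243
```

Call:
play_rows([
  [-1,0.7,0,0,0,0,10],
  [-2.5,1.75,0,0,0,0,10],
  [-4,2.8,0,0,0,0,10],
  [-5.5,3.85,0,0,0,0,10],
  [-7,4.9,0,0,0,0,10],
  [-8.5,6,0,0,0,0,10],
  [-10,7,0,0,0,0,10],
  [-11.5,8,0,0,0,0,10],
  [-13,9.1,0,0,0,0,10],
  [-14.3,10,0,0,0,0,10],
  [-15,10.54,0,0,0,0,10],
  [-15,10.54,0,0,0,0,10],
])

```text
time_s: 5.6
tcp_pos: [0.7109, 0.21, 0.194]
ee_rot: [[-0.898, -0.44, -0.006], [-0.44, 0.898, -0.002], [0.006, 0.001, -1.0]]
wrist_force: [-0.3, -0.1, -1.8]
gripper_width: 0.242
```

Call:
play_rows([
  [0,0,0,0,0,0,10],
  [0,0,0,0,0,0,10],
  [0,0,0,0,0,0,10],
])

```text
time_s: 5.9
tcp_pos: [0.711, 0.2059, 0.1993]
ee_rot: [[-0.9, -0.436, -0.001], [-0.436, 0.9, -0.0], [0.001, 0.0, -1.0]]
wrist_force: [0.9, -0.1, -0.6]
gripper_width: 0.24
```

Run:
```python
from h import *
s=r.sense();print(np.round(s['tcp_pos'],4),s['gripper_width'],np.round(s['ee_rot'],3).tolist())
c=r.capture('wrist');save(c,'w2')
for d in r.spot_in('wrist','narrow_pot_mouth'): print(np.round(d['centre'],3),round(d['score'],2))
```

```text
[0.711  0.2059 0.1993] 0.23956160581000108 [[-0.9, -0.436, -0.001], [-0.436, 0.9, -0.0], [0.001, 0.0, -1.0]]
[0.658 0.182 0.037] 0.93
```

View pics/w2.png

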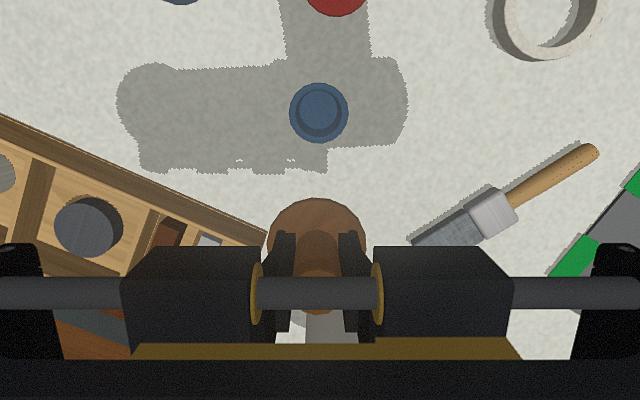

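The narrow pot shows at (319,113), with the stopper held below at (317,240). I'll fit the rim.

Run:
```python
from fl import *
s=r.sense();c=r.capture('wrist');p=c['pixels']
m=brown(c,(95,60,20),(125,255,255))
e,st=ell(m,319,140);print(e,st,atz(c,*e[0],.06,s))
cv2.imwrite('pics/c2.png',cv2.resize(p[75:155,275:365,::-1],None,fx=6,fy=6,interpolation=cv2.INTER_CUBIC))
cv2.imwrite('pics/c2b.png',cv2.resize(p[190:330,240:400,::-1],None,fx=4,fy=4,interpolation=cv2.INTER_CUBIC))
```

```text
((318.01019287109375, 111.76571655273438), (58.78417205810547, 59.98595428466797), 2.0939009189605713) [ 289   82   59   60 2622] [0.65815306 0.18259165 0.06      ]
```

View pics/c2.png

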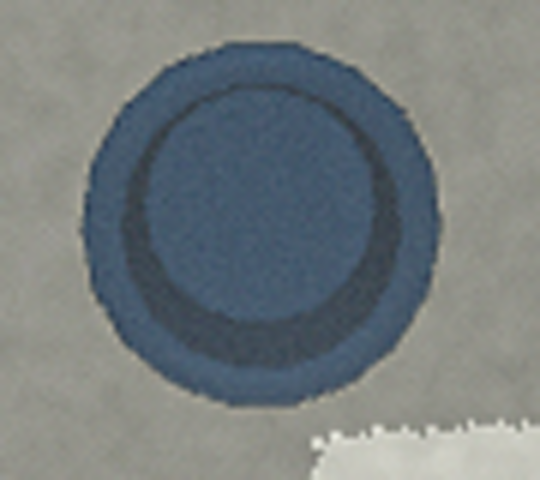

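View pics/c2b.png

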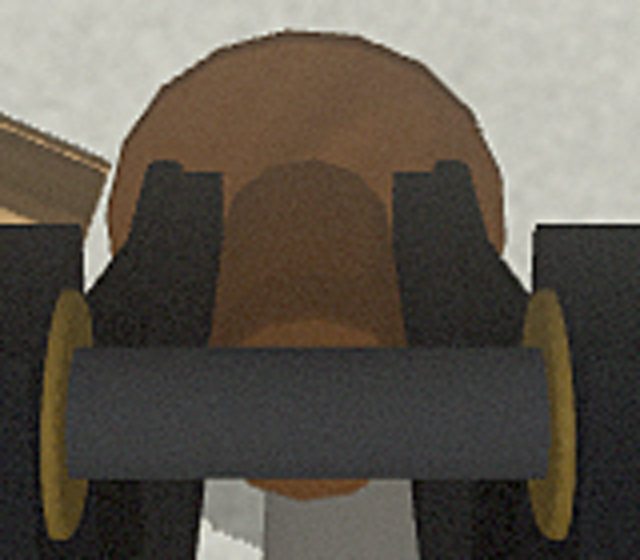

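Call:
play_rows([
  [1,0.04,0,0,0,0,10],
  [2,0.07,0.5,0,0,0,10],
  [2.31,0.08,1.5,0,0,0,10],
  [2.31,0.08,2.5,0,0,0,10],
  [2.31,0.08,3.5,0,0,0,10],
  [2.31,0.08,3.8,0,0,0,10],
  [2.31,0.08,3.8,0,0,0,10],
  [2.31,0.08,3.8,0,0,0,10],
  [2.31,0.08,3.8,0,0,0,10],
])

```text
time_s: 6.95
tcp_pos: [0.6596, 0.184, 0.1064]
ee_rot: [[-0.899, -0.438, 0.003], [-0.438, 0.899, 0.001], [-0.003, -0.0, -1.0]]
wrist_force: [0.6, -0.1, 0.7]
gripper_width: 0.236
```

Run:
```python
from h import *
s=r.sense();print(np.round(s['tcp_pos'],4),s['gripper_width'],np.round(s['ee_rot'],3).tolist())
c=r.capture('wrist');save(c,'w3');go(.6582,.1825,.071)
c=r.capture('side');cv2.imwrite('pics/s3.png',cv2.resize(c['pixels'][130:290,150:330,::-1],None,fx=4,fy=3.7,interpolation=cv2.INTER_CUBIC))
```

```text
[0.6596 0.184  0.1064] 0.236355444490375 [[-0.899, -0.438, 0.003], [-0.438, 0.899, 0.001], [-0.003, -0.0, -1.0]]
delta rows units [ 0.08 -0.03  1.41]
```

View pics/s3.png

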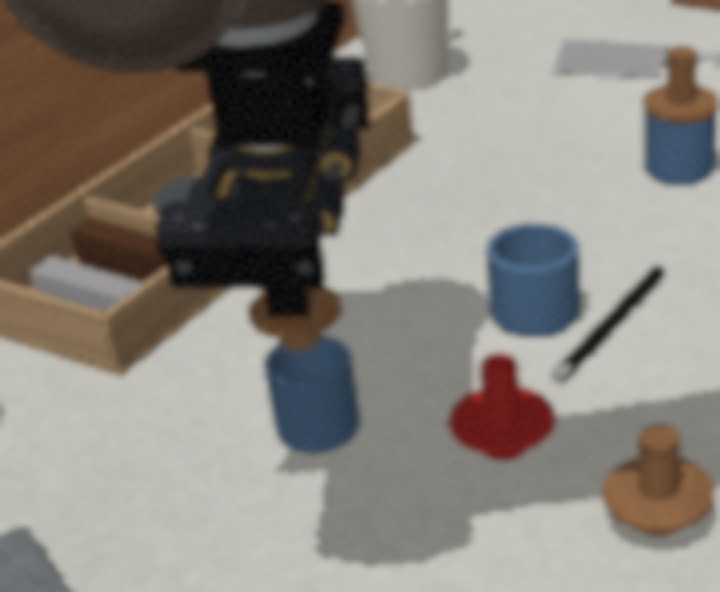

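Call:
play_rows([
  [0.04,0,0,0,0,0,10],
  [0.04,0,0.2,0,0,0,10],
  [0.04,0,0.4,0,0,0,10],
  [0.04,0,0.6,0,0,0,10],
  [0.04,0,0.7,0,0,0,10],
  [0.04,0,0.8,0,0,0,10],
  [0.04,0,0.8,0,0,0,10],
])

```text
time_s: 7.75
tcp_pos: [0.6574, 0.1831, 0.0839]
ee_rot: [[-0.899, -0.437, -0.001], [-0.437, 0.899, -0.0], [0.001, 0.0, -1.0]]
wrist_force: [0.8, -0.5, -1.1]
gripper_width: 0.246
```

Call:
play_rows([
  [0,0,0.12,0,0,0,10],
  [0,0,0.24,0,0,0,10],
  [0,0,0.36,0,0,0,10],
  [0,0,0.46,0,0,0,10],
  [0,0,0.52,0,0,0,10],
  [0,0,0.52,0,0,0,10],
])

```text
time_s: 8.35
tcp_pos: [0.6578, 0.1831, 0.0715]
ee_rot: [[-0.899, -0.437, 0.0], [-0.437, 0.899, -0.0], [-0.0, -0.0, -1.0]]
wrist_force: [0.1, -2.0, -1.2]
gripper_width: 0.241
```

Call:
play_rows([
  [0,0,0.04,0,0,0,10],
  [0,0,0.07,0,0,0,10],
  [0,0,0.07,0,0,0,10],
])

```text
time_s: 8.65
tcp_pos: [0.658, 0.1833, 0.0713]
ee_rot: [[-0.899, -0.438, 0.001], [-0.438, 0.899, 0.0], [-0.001, -0.0, -1.0]]
wrist_force: [-0.3, -1.5, 4.4]
gripper_width: 0.247
```

Call:
play_rows([
  [0,0,0.05,0,0,0,50],
  [0,0,0.05,0,0,0,50],
  [0,0,0,0,0,0,50],
  [0,0,0,0,0,0,50],
  [0,0,-0.5,0,0,0,50],
  [0,0,-2,0,0,0,50],
  [0,0,-3.5,0,0,0,50],
  [0,0,-5,0,0,0,50],
  [0,0,-5,0,0,0,50],
])

```text
time_s: 9.55
tcp_pos: [0.6611, 0.1842, 0.2034]
ee_rot: [[-0.899, -0.438, 0.014], [-0.438, 0.899, 0.005], [-0.014, -0.002, -1.0]]
wrist_force: [-0.1, 0.5, 0.2]
gripper_width: 0.578
```

Run:
```python
from h import *
s=r.sense();print(np.round(s['tcp_pos'],4),s['gripper_width'],np.round(s['ee_rot'],3).tolist())
c=r.capture('side');cv2.imwrite('pics/s4.png',cv2.resize(c['pixels'][180:290,180:330,::-1],None,fx=5,fy=5,interpolation=cv2.INTER_CUBIC))
go(.444,.167,.2)
```

```text
[0.6611 0.1842 0.2034] 0.5780229963299612 [[-0.899, -0.438, 0.014], [-0.438, 0.899, 0.005], [-0.014, -0.002, -1.0]]
delta rows units [ 8.04  3.16 -0.08]
```

View pics/s4.png

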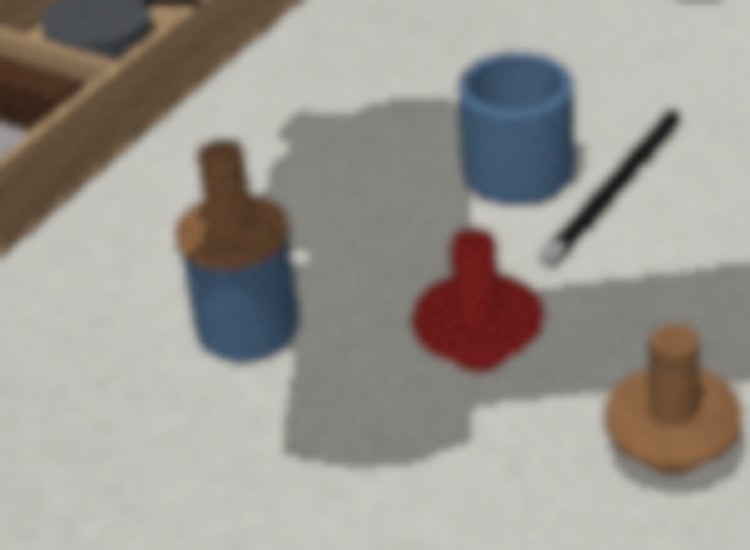

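The narrow stopper sits flush on its pot at crop position (235,230). Next I'll move to the wide stopper.

Call:
play_rows([
  [1,0.4,0,0,0,0,60],
  [2.3,0.9,0,0,0,0,60],
  [3.8,1.5,0,0,0,0,60],
  [5.3,2.1,0,0,0,0,60],
  [6.8,2.7,0,0,0,0,60],
  [7.7,3.05,0,0,0,0,60],
  [8.04,3.16,0,0,0,0,60],
  [8.04,3.16,0,0,0,0,60],
  [8.04,3.16,0,0,0,0,60],
  [8.04,3.16,0,0,0,0,60],
  [8.04,3.16,0,0,0,0,60],
])

```text
time_s: 10.7
tcp_pos: [0.4432, 0.1664, 0.1944]
ee_rot: [[-0.9, -0.437, -0.0], [-0.437, 0.9, -0.0], [0.001, -0.0, -1.0]]
wrist_force: [0.4, -0.9, 0.5]
gripper_width: 0.688
```

Run:
```python
from fl import *
s=r.sense();print(np.round(s['tcp_pos'],4),s['gripper_width'],np.round(s['ee_rot'],3).tolist())
c=r.capture('wrist');save(c,'w5')
print([(np.round(d['centre'],3),round(d['score'],2)) for d in r.spot_in('wrist','wide_stopper_grip')])
m=brown(c,(5,80,20),(20,255,255))
n,l,st,ce=cv2.connectedComponentsWithStats(m)
for i in range(1,n):
    if st[i][4]>500:print(st[i],ce[i])
```

```text
[0.4432 0.1664 0.1944] 0.6877505967781977 [[-0.9, -0.437, -0.0], [-0.437, 0.9, -0.0], [0.001, -0.0, -1.0]]
[(array([0.444, 0.168, 0.024]), 0.92), (array([0.32 , 0.148, 0.029]), 0.81), (array([0.372, 0.286, 0.03 ]), 0.75), (array([0.543, 0.16 , 0.029]), 0.6)]
[ 100   43   84   86 5576] [141.46413199  85.07155667]
[ 287  142   64   63 3097] [318.37843074 173.17500807]
[ 220  342  223   19 1823] [330.84421284 351.31157433]
```

View pics/w5.png

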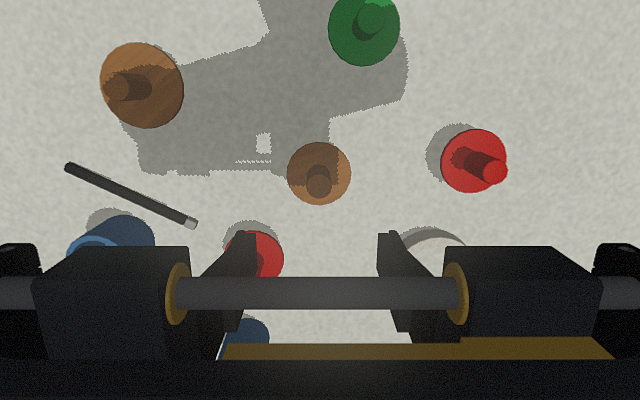

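The wide stopper (brown, middle-sized) is at (318,173). The red look-alikes are at (262,255) and (473,160), the green one at (363,30), and the spare at (141,85).

Run:
```python
from fl import *
s=r.sense();c=r.capture('wrist')
m=brown(c,(5,80,20),(20,255,255))
e,st=ell(m,318,155);p=atz(c,*e[0],.025,s);print(e,p);go(p[0],p[1],.0325)
```

```text
((318.311767578125, 173.49169921875), (62.92934036254883, 63.921119689941406), 86.86087799072266) [0.4430266  0.16900107 0.025     ]
delta rows units [-0.06  0.09  6.48]
```

Call:
play_rows([
  [-0.04,0.09,1.5,0,0,0,60],
  [-0.04,0.09,3,0,0,0,60],
  [-0.04,0.09,4.5,0,0,0,60],
  [-0.04,0.09,5.7,0,0,0,60],
  [-0.04,0.09,6.3,0,0,0,60],
  [-0.04,0.09,6.4,0,0,0,60],
  [-0.04,0.09,6.4,0,0,0,60],
  [-0.04,0.09,6.4,0,0,0,60],
])

```text
time_s: 11.65
tcp_pos: [0.4431, 0.1694, 0.0358]
ee_rot: [[-0.899, -0.438, 0.002], [-0.438, 0.899, 0.001], [-0.002, 0.0, -1.0]]
wrist_force: [-0.5, 0.2, -0.6]
gripper_width: 0.693
```

Call:
play_rows([
  [0,0,0,0,0,0,60],
  [0,0,0,0,0,0,10],
  [0,0,0,0,0,0,10],
  [0,0,0,0,0,0,10],
  [0,0,0,0,0,0,10],
  [0,0,0,0,0,0,10],
  [0,0,0,0,0,0,10],
  [0,0,0,0,0,0,10],
  [0,0,0,0,0,0,10],
])

```text
time_s: 12.55
tcp_pos: [0.4422, 0.1687, 0.0348]
ee_rot: [[-0.899, -0.437, -0.0], [-0.437, 0.899, -0.0], [0.0, -0.0, -1.0]]
wrist_force: [-0.2, 0.7, -0.7]
gripper_width: 0.243
```

Call:
play_rows([
  [0,0,-0.6,0,0,0,10],
  [0,0,-1.8,0,0,0,10],
  [0,0,-3.3,0,0,0,10],
  [0,0,-4.8,0,0,0,10],
  [0,0,-6.2,0,0,0,10],
  [0,0,-6.6,0,0,0,10],
  [0,0,-6.6,0,0,0,10],
])

```text
time_s: 13.25
tcp_pos: [0.4427, 0.1692, 0.2011]
ee_rot: [[-0.899, -0.437, 0.003], [-0.437, 0.899, 0.002], [-0.003, 0.001, -1.0]]
wrist_force: [-0.4, 0.9, -1.4]
gripper_width: 0.242
```

Call:
play_rows([
  [-0.5,-0.75,0,0,0,0,10],
  [-1.3,-1.95,0,0,0,0,10],
  [-2.2,-3.3,0,0,0,0,10],
  [-3.1,-4.65,0,0,0,0,10],
  [-4,-6,0,0,0,0,10],
  [-4.8,-7.2,0,0,0,0,10],
  [-5.3,-8,0,0,0,0,10],
  [-5.52,-8.28,0,0,0,0,10],
  [-5.52,-8.28,0,0,0,0,10],
  [-5.52,-8.28,0,0,0,0,10],
  [-5.52,-8.28,0,0,0,0,10],
  [-5.52,-8.28,0,0,0,0,10],
])

```text
time_s: 14.45
tcp_pos: [0.6562, 0.0438, 0.2002]
ee_rot: [[-0.899, -0.439, 0.0], [-0.439, 0.899, 0.0], [-0.0, 0.0, -1.0]]
wrist_force: [-0.8, 0.3, -0.3]
gripper_width: 0.235
```

Run:
```python
from fl import *
s=r.sense();print(np.round(s['tcp_pos'],4),s['gripper_width'],np.round(s['ee_rot'],3).tolist())
c=r.capture('wrist');save(c,'w6')
for d in r.spot_in('wrist','wide_pot_mouth'): print(np.round(d['centre'],3),round(d['score'],2))
m=brown(c,(95,60,20),(125,255,255))
n,l,st,ce=cv2.connectedComponentsWithStats(m)
for i in range(1,n):
    if st[i][4]>1500:
        x,y,w,h,a=st[i];cn,_=cv2.findContours((l==i).astype(np.uint8),0,1);e=cv2.fitEllipse(cv2.convexHull(max(cn,key=len)))
        print(st[i],e,atz(c,*e[0],.06,s))
```

```text
[0.6562 0.0438 0.2002] 0.2352348910268677 [[-0.899, -0.439, 0.0], [-0.439, 0.899, 0.0], [-0.0, 0.0, -1.0]]
[0.606 0.022 0.018] 0.98
[ 282   74   71   73 3941] ((316.625, 109.92813110351562), (70.8897933959961, 72.4263687133789), 179.78660583496094) [0.60239792 0.0183941  0.06      ]
```

View pics/w6.png

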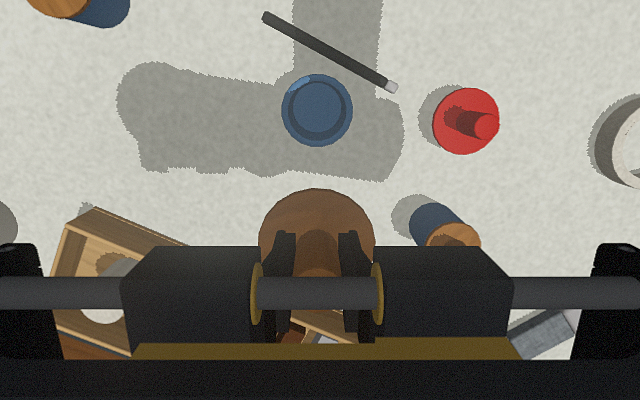

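The wide pot rim shows at (317,110), which gives (0.602, 0.018). The wide stopper is held at (317,230).

Call:
play_rows([
  [1,0.01,0,0,0,0,10],
  [2,0.03,0.5,0,0,0,10],
  [2.41,0.03,1.5,0,0,0,10],
  [2.41,0.03,2.5,0,0,0,10],
  [2.41,0.03,3.4,0,0,0,10],
  [2.41,0.03,3.68,0,0,0,10],
  [2.41,0.03,3.68,0,0,0,10],
  [2.41,0.03,3.68,0,0,0,10],
  [2.41,0.03,3.68,0,0,0,10],
  [2.41,0.03,3.68,0,0,0,10],
  [2.41,0.03,3.68,0,0,0,10],
])

```text
time_s: 15.65
tcp_pos: [0.6028, 0.0174, 0.1086]
ee_rot: [[-0.899, -0.437, 0.001], [-0.437, 0.899, 0.0], [-0.001, -0.0, -1.0]]
wrist_force: [-0.2, 0.4, -0.9]
gripper_width: 0.241
```

Run:
```python
from h import *
c=r.capture('side');cv2.imwrite('pics/s7.png',cv2.resize(c['pixels'][130:260,220:360,::-1],None,fx=4,fy=4,interpolation=cv2.INTER_CUBIC))
go(.6018,.0182,.0738)
```

```text
delta rows units [0.02 0.04 1.38]
```

View pics/s7.png

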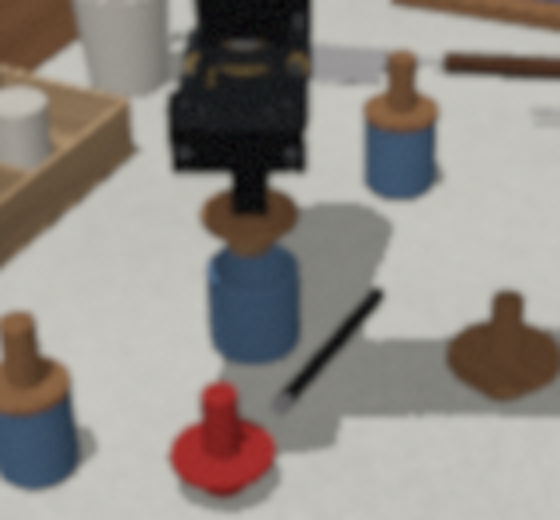

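The stopper hangs just above the mouth of the wide pot, aligned with it. Now I'll lower it.

Call:
play_rows([
  [0.03,0.03,0.2,0,0,0,10],
  [0.03,0.03,0.4,0,0,0,10],
  [0.03,0.03,0.6,0,0,0,10],
  [0.03,0.03,0.75,0,0,0,10],
  [0.03,0.03,0.9,0,0,0,10],
  [0.03,0.03,0.9,0,0,0,10],
])

```text
time_s: 16.3
tcp_pos: [0.601, 0.0175, 0.0845]
ee_rot: [[-0.899, -0.437, -0.001], [-0.437, 0.899, -0.0], [0.001, 0.0, -1.0]]
wrist_force: [-0.5, 0.1, -0.9]
gripper_width: 0.241
```

Call:
play_rows([
  [0,0,0.1,0,0,0,10],
  [0,0,0.2,0,0,0,10],
  [0,0,0.3,0,0,0,10],
  [0,0,0.38,0,0,0,10],
  [0,0,0.44,0,0,0,10],
  [0,0,0.48,0,0,0,10],
  [0,0,0.48,0,0,0,10],
  [0,0,0.48,0,0,0,10],
])

```text
time_s: 17.1
tcp_pos: [0.6016, 0.0176, 0.0738]
ee_rot: [[-0.899, -0.438, 0.001], [-0.438, 0.899, -0.0], [-0.001, -0.0, -1.0]]
wrist_force: [-1.2, -1.1, 3.2]
gripper_width: 0.242
```

Contact is 3.2 N at the expected height. I'll press a little more, then release and retreat.

Call:
play_rows([
  [0,0,0.04,0,0,0,10],
  [0,0,0.06,0,0,0,10],
  [0,0,0.06,0,0,0,50],
  [0,0,0.06,0,0,0,50],
  [0,0,0,0,0,0,50],
  [0,0,0,0,0,0,50],
  [0,0,-0.5,0,0,0,50],
  [0,0,-2,0,0,0,50],
  [0,0,-3.5,0,0,0,50],
  [0,0,-5,0,0,0,50],
  [0,0,-6.5,0,0,0,50],
  [0,0,-6.5,0,0,0,50],
])

```text
time_s: 18.3
tcp_pos: [0.6047, 0.0179, 0.2436]
ee_rot: [[-0.899, -0.438, 0.014], [-0.438, 0.899, 0.002], [-0.013, -0.005, -1.0]]
wrist_force: [0.7, 0.7, 0.2]
gripper_width: 0.574
```

Call:
play_rows([
  [-1,0,0,0,0,0,50],
  [-2.5,0,0,0,0,0,50],
  [-3.2,0,0,0,0,0,50],
  [-3.2,0,0,0,0,0,50],
  [-3.2,0,0,0,0,0,50],
  [-3.2,0,0,0,0,0,50],
])

```text
time_s: 18.9
tcp_pos: [0.6726, 0.0522, 0.2361]
ee_rot: [[-0.899, -0.437, -0.0], [-0.437, 0.899, -0.0], [0.0, 0.0, -1.0]]
wrist_force: [0.4, -0.5, 0.4]
gripper_width: 0.576
```

Run:
```python
from fl import *
s=r.sense();print(np.round(s['tcp_pos'],4),s['gripper_width'])
c=r.capture('side');cv2.imwrite('pics/s8.png',cv2.resize(c['pixels'][150:260,200:350,::-1],None,fx=5,fy=5,interpolation=cv2.INTER_CUBIC))
c=r.capture('wrist');save(c,'w8')
m=brown(c,(3,80,20),(20,255,255));n,l,st,ce=cv2.connectedComponentsWithStats(m)
for i in range(1,n):
    if st[i][4]>1500 and st[i][1]<250:
        cn,_=cv2.findContours((l==i).astype(np.uint8),0,1);e=cv2.fitEllipse(cv2.convexHull(max(cn,key=len)))
        print(st[i],e,'flange at z.065',atz(c,*e[0],.065,s))
```

```text
[0.6726 0.0522 0.2361] 0.5763976668390068
[ 283   51   68   72 3793] ((316.3209228515625, 86.4213638305664), (67.96287536621094, 70.91112518310547), 0.5936206579208374) flange at z.065 [0.6020637  0.01856269 0.065     ]
[  42  182  201   95 7051] ((122.86981201171875, 238.57142639160156), (105.56436920166016, 225.80503845214844), 92.8781967163086) flange at z.065 [ 0.82047072 -0.09314671  0.065     ]
[ 415  190   54   54 2175] ((443.42169189453125, 217.61190795898438), (51.044437408447266, 58.78324890136719), 125.42670440673828) flange at z.065 [0.65925088 0.18675406 0.065     ]
```

View pics/s8.png

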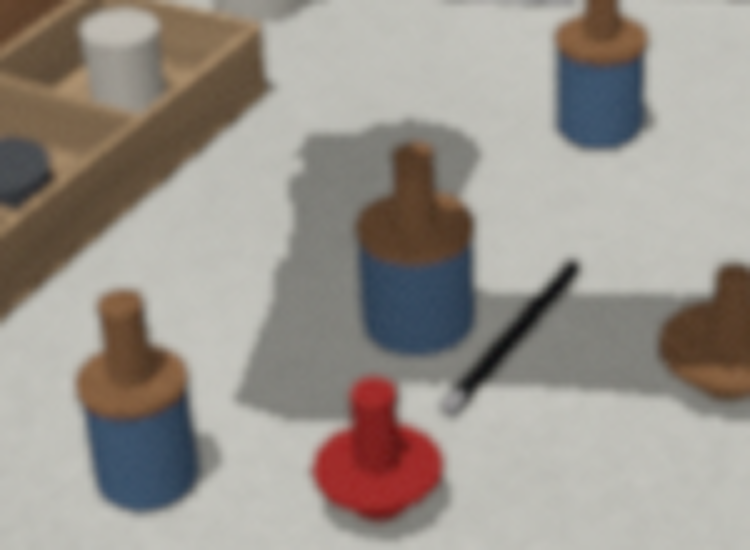

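View pics/w8.png

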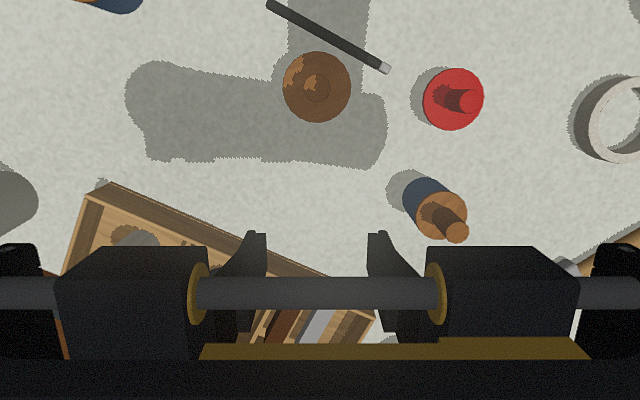

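Both pots stand upright and closed with their flanges on the rims: the wide one at (317,87) in the wrist view, the narrow one at (440,215). The gripper is clear, so I'm handing in.

```bash
python3 -c "
from station import r
print(r.finish_job())"
```

```text
the job is handed in; nothing more can be done
None
```

Both open pots are closed: the narrow stopper is in the narrow pot and the middle-sized brown stopper in the wide pot. I gripped each by the handle and pressed it down until it met resistance of about 3–4 N at the expected height. I then released it and backed away. The job was handed in at about 19 s; no verdict is reported.

**Last checks:**
- **Side and wrist pictures:** both flanges sit flush on the rims, both pots stand upright, and the gripper is open and clear of everything.
- **Wide flange:** its centre measured within about 0.5 mm of the rim centre found before insertion.
- **Narrow flange:** its last reading was about 4 mm off the rim centre found earlier. The handle merged into that oblique fit and biased it, so I relied on the flush look instead.

I only saw the seated heights in the pictures and inferred them from the contact heights; I did not measure them directly.

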